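# Refit a pump's hand crank and set its piston fully home with the cam

## Robot

A 6-joint arm with a two-finger parallel gripper is mounted at the origin on a cart in front of the work surface, level with it; the furniture and walls round the work are solid. World frame = base frame: x ahead of the robot, y to its left, z up, the work surface at z = 0. Lengths are in m, angles in degrees, forces in N, time in s.
With the tool pointing down it reaches from about 0.15 to 0.775 m from the base axis. Payload 6.1 kg.
Tool frame: the origin (TCP) lies between the finger pads; the fingertips stand 25 mm ahead of it and the grasp point (between the pads) lies 6 mm ahead of it (tip_extent is the distance from the TCP to the fingertips, in m); z points along the fingers, y is the line along which they close (so a half turn about z gives the same grasp; the last joint's range is limited). The gripper opens to 85 mm and grips with 20 to 120 N. Pads are 22 mm wide; open, the fingers measure 114 mm over their backs; the gripper's body (76 mm by 85 mm) begins 54 mm behind the grasp point. The pads swing forward as they close: fully open they stand 13 mm farther back than shut.
Start: joints at [-67.38, 7.208, -2.269, 80.523, 0, 90], TCP at [0.202, -0.485, 0.256] pointing down, gripper open.
Joint ranges: [-155.77, 155.77], [-54.66, 111.73], [-72.52, 77.12], [-102.08, 115.82], [-83.92, 84.16], [-180, 180]. Speed limits (degrees/s): [136.94, 136.94, 172.46, 180, 180, 180].

## Interface

Orientations are given as a 3x3 rotation matrix whose columns are the frame's x, y, z axes.
In Python, from bench import * gives the robot as it stands. The module is installed in compiled form; this text tells all that it offers.
- The arm moves only by the tool play_rows, never from a script. Its argument "targets" is a list of rows, each an object with "translation": the shift along the tool's x, y, z in mm, a list of three; "twist": the turn, a rotation vector about the tool's x, y, z in degrees, a list of three; "gripper": the opening, from 0 (shut) to 1 (fully open). A call has 1 to 8 rows; each row is the pose to reach, as a shift and turn from the pose commanded when the call began, along the tool's axes at that moment; what a row does not reach only later rows make up. A row lasts 1/8 s, in which the tool goes at most 62.5 mm and 10.7 degrees, less where a joint would pass 70% of its speed; a pose out of reach is approached as far as the arm can. A call with a gripper value outside its range is refused whole. The fingers move at their own pace and stop on an object; the grip force is fixed at half the most. Time passes only in rows, so rows that repeat a pose let the fingers close. It gives the time, the measured TCP pose, the force, the opening and the grip force at its end, in the units of the state.
- sense(): the state, without advancing time (a new reading comes with each control period).
- capture(name): name is "scene" or "top"; returns a dict with "pixels" (420x560x3 uint8, red, green, blue), "vfov" (degrees; the focal length in pixels is half the picture's height over the tangent of half this angle, whatever the lens; pixels are square), "cx", "cy" (the principal point, pixels), "R" (3x3) and "t" (3): a world point X has camera coordinates R X + t. Camera axes: x right, y down, z forward; pixel columns grow to the right and rows downward; lengths in m; the calibration is good to about 2 mm. A picture is of the moment at which its call begins. There is no depth.
- hand_in(): hands the job in; it is judged then, once.
The state is a dict: "time_s": time; "q": joint angles; "qd": joint speeds; "joint_efforts": joint torques, N m; "tool_pos": TCP position; "eef_rot": TCP orientation; "ft_force": force on the tool from outside, world axes, zero at the start; "ft_torque": the same for the moment, N m; "finger_gap": finger opening in m; "gripper_force": force on a finger pad.
Only numpy, scipy, OpenCV 4.12 (cv2) and the standard library are available. Lean on these libraries where they do the work, as an engineer would, in place of code of your own. Each camera call takes 0.05 s, during which the arm holds its last target. There are 200 camera calls.

## Task

Refit the hand crank of the small piston pump: lower it over the bearing pin with the cam's nose turned away from the sprung piston, and let go of it so that it sits flush. Then take it again and crank it round until the cam's nose points straight at the piston and holds it fully pushed in, ready for its seal to be changed, and leave it so, still flush. Leave the other things on the bench where they are.

Things in the scene. Friction and masses are not known exactly. Their poses are not given: they have to be found in the camera images.
- pump_pin (a point): Top centre of the pump's upright steel bearing pin: 14 mm in diameter, top 60.5 mm above the bench, its last 4.5 mm tapered to 7 mm. It rises from a brass thrust washer (25 mm across, top 42 mm above the bench) on the deck, 40 mm above the bench. Axes: z up, +x from the pin along the piston to the pump head.
- pump: Piston pump, fixed on the bench; origin under the pin at bench level, axes as pump_pin. White housing, deck from 52 mm behind the pin, 43 mm to either side; base plate from x -56 to 136 mm, 100 mm wide. Along +x: dark guide block (x 36 to 56 mm, 30 mm wide, top 60 mm above the bench), bare spring, steel pump head (x 84 to 122 mm, 48 mm wide, top 64 mm), capped ports on its sides.
- crank_hub (a point): Centre of the crank's hexagonal boss, 20 mm across flats, 18 mm tall, 37 mm above the crank's flat underside, on the bore's axis. Axes: z up the bore; +x to the cam's nose, -x along the arm to the handle; two flats face +x and -x, the others at 60 degree steps. Blind bore from below: 15.8 mm wide, 22 mm deep. Seated on the washer, this point is 18.5 mm above pump_pin.
- crank: Loose steel hand crank with an aluminium arm, 0.12 to 0.2 kg; origin on the bore's axis at its underside, axes as crank_hub. From below: pear-shaped cam 14 mm thick (15 mm radius, nose tip at 26 mm), round neck to 22 mm, arm (18 mm wide, 6 mm thick, end 74 mm from the axis), boss from 28 to 46 mm. It starts flat on the bench, boss and handle up, at any yaw.
- crank_grip (a point): Middle of the crank's upright grey round handle, 16 mm in diameter, from 31 to 71 mm above the crank's underside, fixed on the arm 65 mm from the bore's axis, opposite to the cam's nose. Axes as crank_hub.
- crank_nose (a point): Tip of the cam's nose (its high point), 26 mm from the bore's axis, 7 mm above the underside. Axes as crank_hub.
- piston_tip (a point): Rounded tip of the sprung steel piston, 10 mm in diameter, 49 mm above the bench; at rest 16 mm from the pin's axis on the pump's +x side: the round part of the cam passes it by 1 mm, the nose pushes it in. The cam touches it only while its nose is within about 60 degrees of the piston; friction keeps the crank where it is left.
- piston (a joint): Travel of the piston towards the pump head in m: 0 at rest, about 0.0085 with the nose pointing at it. The spring pushes back with 3 N at rest, 6 N when pushed in.
- hex_key: Bystander: bent hexagon key, 30x87x5 mm, lying beside the pump.
- beaker_2: Bystander: small clear beaker, 50 mm wide, 62 mm tall, beside the pump.
- petri_dish: Bystander: shallow clear dish, 65 mm wide, 13 mm tall, behind the crank.
- filter_1: Bystander: white syringe filter, 27 mm wide, 16 mm tall.
- tweezers: Bystander: steel tweezers, 16x130x8 mm, lying flat.
Things that resemble listed ones, but are neither listed nor needed, are in the scene too. What is shaped like the crank but green is not meant.

How it is judged (in metres and radians):
On the way:
1. the crank sits flush on the pump's bearing pin, let go of, with its cam not pressing the piston (horizontal distance between crank_hub and pump_pin below 0.004 m and z of crank_hub in the frame of pump_pin below 0.0215 m and angle between crank_hub's own z axis and vertical below 0.07 rad and value of joint piston below 0.0015 m and contact force between the fingers and crank below 0.05 N), for 0.2 s.
At the end, for the whole second after the job is handed in: The crank sits flush on the thrust washer (within 3 mm of its seated height, within 4 degrees of upright, its hub within 4 mm of the pin's axis), the cam's nose points at the piston within 9 degrees, the piston is pushed in by more than 7.5 mm, and the crank is at rest and released (horizontal distance between crank_hub and pump_pin below 0.004 m and z of crank_hub in the frame of pump_pin below 0.0215 m and angle between crank_hub's own z axis and vertical below 0.07 rad and angle between the x axis of crank_hub and the x axis of pump_pin, either way round below 0.16 rad and x of crank_nose in the frame of pump_pin above 0.02 m and value of joint piston above 0.0075 m and linear speed of crank below 0.01 m/s); the robot touches nothing.
It fails at once if a bystander (hex key, filter, tweezers, petri dish or small beaker) is moved by more than 20 mm (distance of any of hex_key, filter_1, tweezers, petri_dish, beaker_2 from where it was at the start of the episode above 0.02 m).
It also fails if it takes over 72 s, if anything falls off the work surface, if the arm or the gripper's body presses on something with over 40 N, if the wrist force passes 120 N, or if a joint passes its speed limit or range.

## Working session

There is one attempt and no reset: what is moved stays moved. The work goes in short steps, Python scripts to look and compute and a tool call to move; the robot and the scene stay as the last step left them, time stands still between calls to the robot, and variables do not carry over. Pictures are saved under pics/ and viewed, at most 10 in all, crops included, and the job is handed in when it is done.

Besides the shell and the picture viewer there is one more tool, called after "Request:" as name([rows], argument=value, ...), one row to a line, values as JSON. play_rows: Moves the arm, as the interface text tells. Its arguments: {"type":"object","properties":{"targets":{"type":"array","items":{"type":"object","properties":{"translation":{"type":"array","items":{"type":"number"}},"twist":{"type":"array","items":{"type":"number"}},"gripper":{"type":"number"}}}}},"required":["targets"]}

```bash
mkdir -p pics; cat > h.py <<'E'
from bench import *
import numpy as np, cv2
def snap(n,f):
    c=capture(n); cv2.imwrite('pics/'+f,cv2.cvtColor(c['pixels'],cv2.COLOR_RGB2BGR)); return c
def ray(c,u,v,z):
    f=210/np.tan(np.radians(c['vfov'])/2); R=np.array(c['R']);t=np.array(c['t'])
    d=R.T@np.array([(u-c['cx'])/f,(v-c['cy'])/f,1]); o=-R.T@t
    return o+d*(z-o[2])/d[2]
def proj(c,X):
    f=210/np.tan(np.radians(c['vfov'])/2); p=np.array(c['R'])@X+np.array(c['t'])
    return p[:2]/p[2]*f+[c['cx'],c['cy']]
E
python3 - <<'E'
from h import *
import pickle
for n in('top','scene'):
    c=snap(n,n+'0.png'); pickle.dump(c,open(n+'.pkl','wb'))
    print(n,c['vfov'],c['cx'],c['cy'],-np.array(c['R']).T@c['t'])
s=sense();print(s['eef_rot'],s['time_s'],s['finger_gap'])
E
```

```text
top 55.88729957120281 279.41782861337146 212.8116474390289 [0.42955091 0.15111547 0.91155926]
scene 54.97375742929857 284.34180624906656 204.21515240923907 [ 0.01833032 -0.46393776  0.4246611 ]
[[ 9.23076691e-01  3.84615525e-01 -5.66108349e-04]
 [ 3.84615941e-01 -9.23075785e-01  1.29333415e-03]
 [-2.51245177e-05 -1.41158090e-03 -9.99999003e-01]] 0.1 0.0852094902421402
```

View pics/top0.png

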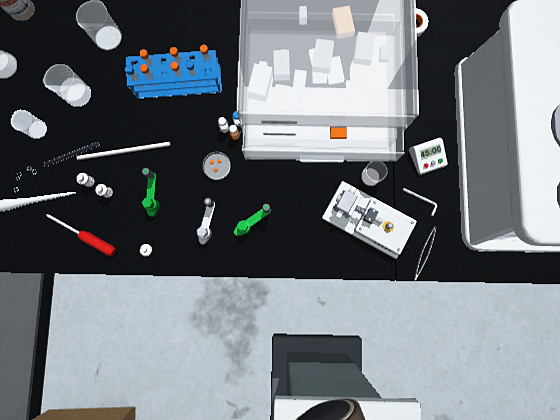

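View pics/scene0.png

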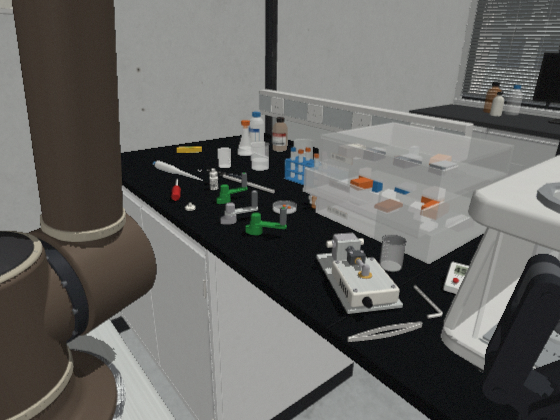

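Top view: the grey crank has its handle near (209,202) and its boss near (204,232). The pump pin is near (389,227) and the pump head near (347,200). I'll zoom in on both.

```bash
python3 - <<'E'
from h import *
import pickle
a=cv2.imread('pics/top0.png')
p=cv2.resize(a[170:270,160:260],(400,400),interpolation=cv2.INTER_CUBIC)
q=cv2.resize(a[170:270,320:420],(400,400),interpolation=cv2.INTER_CUBIC)
cv2.imwrite('pics/z1.png',np.hstack([p,q]))
b=cv2.imread('pics/scene0.png')
p=cv2.resize(b[180:250,200:300],(400,280),interpolation=cv2.INTER_CUBIC)
q=cv2.resize(b[225:315,310:410],(400,360),interpolation=cv2.INTER_CUBIC)
p=cv2.copyMakeBorder(p,0,80,0,0,cv2.BORDER_CONSTANT)
cv2.imwrite('pics/z2.png',np.hstack([p,q]))
E
```

```text
(no output)
```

View pics/z1.png

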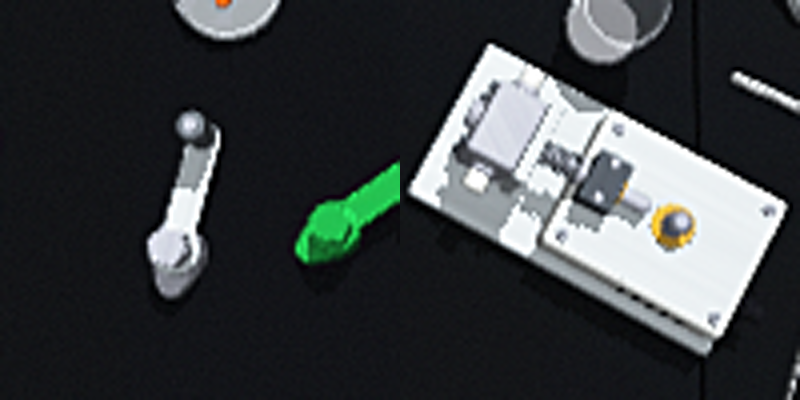

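View pics/z2.png

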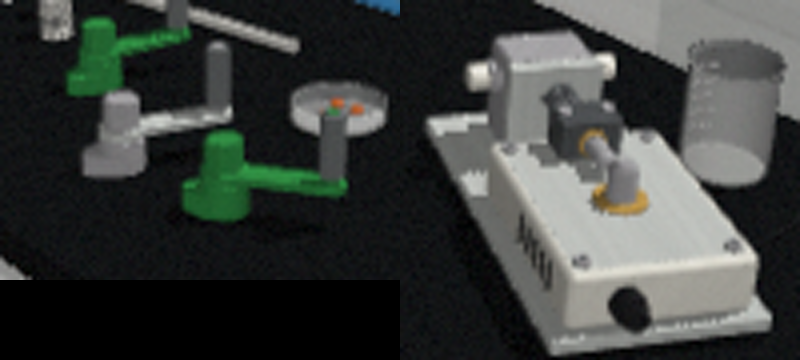

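```bash
cat > fit.py <<'E'
from h import *
import pickle
from scipy.optimize import least_squares
C={n:pickle.load(open(n+'.pkl','rb')) for n in('top','scene')}
T=lambda x,y:((x+.5)/4-.5+160,(y+.5)/4-.5+170)
P=lambda x,y:((x-400+.5)/4-.5+320,(y+.5)/4-.5+170)
S=lambda x,y:((x+.5)/4-.5+200,(y+.5)/4-.5+180)
Q=lambda x,y:((x-400+.5)/4-.5+310,(y+.5)/4-.5+225)
crank=[('top',T(169,248),(0,0,46)),('top',T(189,124),(-65,0,71)),('top',T(166,298),(26,0,7)),
 ('scene',S(121,97),(0,0,46)),('scene',S(218,46),(-65,0,71)),('scene',S(218,112),(-65,0,31))]
pump=[('top',P(678,221),(0,0,60)),('top',P(673,227),(0,0,42)),('top',P(785,207),(-52,-43,40)),('top',P(714,338),(-52,43,40)),
('top',P(500,78),(122,-24,64)),('top',P(548,95),(84,-24,64)),('top',P(472,148),(122,24,64)),('top',P(520,166),(84,24,64)),
('scene',Q(624,160),(0,0,60)),('scene',Q(622,200),(0,0,42))]
def fit(d,p0):
    def r(p):
        c,s=np.cos(p[2]),np.sin(p[2]);o=[]
        for n,uv,X in d:
            x,y,z=np.array(X)/1000
            o+=list(proj(C[n],np.array([p[0]+c*x-s*y,p[1]+s*x+c*y,z]))-uv)
        return np.array(o)
    q=least_squares(r,p0,loss='soft_l1');print(np.round(q.x,4),np.degrees(q.x[2]));print(r(q.x).reshape(-1,2).round(1).tolist());return q.x
print(ray(C['top'],*T(169,248),.046),ray(C['top'],*P(678,221),.06),ray(C['scene'],*S(121,97),.046),ray(C['scene'],*Q(624,160),.06))
fit(crank,[.38,.3,3.]); fit(pump,[.38,-.05,1.0])
E
python3 fit.py
```

```text
[0.50739847 0.32499185 0.046     ] [ 0.52912705 -0.0820198   0.06      ] [0.51075339 0.32863976 0.046     ] [ 0.53009745 -0.08345269  0.06      ]
[0.5083 0.3262 2.9137] 166.94113321070876
[[-0.5, -0.4], [0.4, 0.3], [0.5, -0.3], [-0.3, 0.5], [-0.2, 0.1], [-0.1, -1.7]]
[ 0.5296 -0.0824  1.0716] 61.39697583953005
[[0.2, -0.2], [-0.8, -0.8], [0.8, -0.9], [0.7, 0.2], [0.6, -1.8], [4.0, 2.5], [-2.9, -0.4], [0.5, 3.7], [-0.6, -0.2], [-1.1, -1.4]]
```

```bash
cat >> h.py <<'E'
def go(x,y,z,yaw):
    "yaw (deg) of tool x; prints the shift/twist from the measured pose"
    from scipy.spatial.transform import Rotation as Ro
    s=sense();R=np.array(s['eef_rot']);a=np.radians(yaw)
    G=np.array([[np.cos(a),np.sin(a),0],[np.sin(a),-np.cos(a),0],[0,0,-1]])
    print('pos',np.round(s['tool_pos'],4),'yaw',np.degrees(np.arctan2(R[1,0],R[0,0])).round(2),'q',np.round(s['q'],1),'gap',round(s['finger_gap'],4),'t',s['time_s'],'F',np.round(s['ft_force'],1))
    print('shift',np.round(R.T@(np.array([x,y,z])-s['tool_pos'])*1000,1),'twist',np.round(Ro.from_matrix(R.T@G).as_rotvec(degrees=True),1))
E
python3 -c "
from h import *
go(.508,.326,.2,22.6)"
```

```text
pos [ 0.2018 -0.4843  0.2556] yaw 22.62 q [-67.4   7.2  -2.3  80.5  -0.   90. ] gap 0.0852 t 0.1 F [ 0.1  0.8 -0.3]
shift [ 594.3 -630.1   56.5] twist [-0.1  0.   0. ]
```

Request:
play_rows([
  {"translation":[60,-63,0],"twist":[0,0,0],"gripper":0.6},
  {"translation":[594,-631,50],"twist":[0,0,0],"gripper":0.6},
  {"translation":[594,-631,50],"twist":[0,0,0],"gripper":0.6},
  {"translation":[594,-631,50],"twist":[0,0,0],"gripper":0.6},
  {"translation":[594,-631,50],"twist":[0,0,0],"gripper":0.6},
  {"translation":[594,-631,50],"twist":[0,0,0],"gripper":0.6},
  {"translation":[594,-631,50],"twist":[0,0,0],"gripper":0.6},
  {"translation":[594,-631,50],"twist":[0,0,0],"gripper":0.6},
])

```text
time_s: 1.1
tool_pos: [0.3782, -0.0156, 0.229]
eef_rot: [[0.923, 0.385, 0.001], [0.385, -0.923, -0.0], [0.0, 0.0, -1.0]]
ft_force: [1.2, -0.6, -0.1]
finger_gap: 0.0511
gripper_force: 0.0
```

```bash
python3 -c "
from h import *
go(.508,.326,.17,77)"
```

```text
pos [ 0.3782 -0.0156  0.229 ] yaw 22.62 q [ -2.3  -8.6 -21.3  77.3  -0.  155. ] gap 0.0511 t 1.1 F [ 1.2 -0.6 -0.1]
shift [ 251.1 -265.4   59. ] twist [  0.   -0.  -54.4]
```

Request:
play_rows([
  {"translation":[251,-265,40],"twist":[0,0,-54.4],"gripper":0.6},
  {"translation":[251,-265,40],"twist":[0,0,-54.4],"gripper":0.6},
  {"translation":[251,-265,40],"twist":[0,0,-54.4],"gripper":0.6},
  {"translation":[251,-265,40],"twist":[0,0,-54.4],"gripper":0.6},
  {"translation":[251,-265,40],"twist":[0,0,-54.4],"gripper":0.6},
  {"translation":[251,-265,40],"twist":[0,0,-54.4],"gripper":0.6},
  {"translation":[251,-265,40],"twist":[0,0,-54.4],"gripper":0.6},
  {"translation":[251,-265,40],"twist":[0,0,-54.4],"gripper":0.6},
])

```text
time_s: 2.1
tool_pos: [0.5074, 0.3232, 0.1884]
eef_rot: [[0.224, 0.975, -0.001], [0.975, -0.224, -0.001], [-0.002, -0.001, -1.0]]
ft_force: [-0.0, 0.0, -0.1]
finger_gap: 0.0515
gripper_force: 0.0
```

```bash
python3 -c "
from h import *
go(.508,.326,.1,77)"
```

```text
pos [0.5074 0.3232 0.1884] yaw 77.04 q [ 3.250e+01  1.600e+01  1.000e-01  7.420e+01 -0.000e+00  1.355e+02] gap 0.0515 t 2.1 F [-0.   0.  -0.1]
shift [ 3.   0.1 88.4] twist [-0.1  0.1  0. ]
```

Request:
play_rows([
  {"translation":[3,0,60],"twist":[0,0,0],"gripper":0.6},
  {"translation":[3,0,100],"twist":[0,0,0],"gripper":0.6},
  {"translation":[3,0,120],"twist":[0,0,0],"gripper":0.6},
  {"translation":[3,0,128],"twist":[0,0,0],"gripper":0.6},
  {"translation":[3,0,128],"twist":[0,0,0],"gripper":0.6},
  {"translation":[3,0,128],"twist":[0,0,0],"gripper":0.6},
])

```text
time_s: 2.85
tool_pos: [0.5093, 0.3266, 0.0627]
eef_rot: [[0.225, 0.974, 0.002], [0.974, -0.225, 0.001], [0.002, 0.002, -1.0]]
ft_force: [0.7, 0.5, 0.4]
finger_gap: 0.0512
gripper_force: 0.0
```

```bash
python3 - <<'E'
from h import *
go(.508,.326,.056,77)
c=snap('scene','s1.png')
d=snap('top','t1.png')
a=cv2.resize(cv2.imread('pics/s1.png')[130:250,180:300],(400,400),interpolation=cv2.INTER_CUBIC)
b=cv2.resize(cv2.imread('pics/t1.png')[170:270,160:260],(400,400),interpolation=cv2.INTER_CUBIC)
cv2.imwrite('pics/z3.png',np.hstack([a,b]))
E
```

```text
pos [0.5093 0.3266 0.0627] yaw 76.99 q [ 32.7  19.3 -11.6  59.    0.  135.7] gap 0.0512 t 2.85 F [0.7 0.5 0.4]
shift [-0.9 -1.1  6.7] twist [ 0.1 -0.1 -0. ]
```

View pics/z3.png

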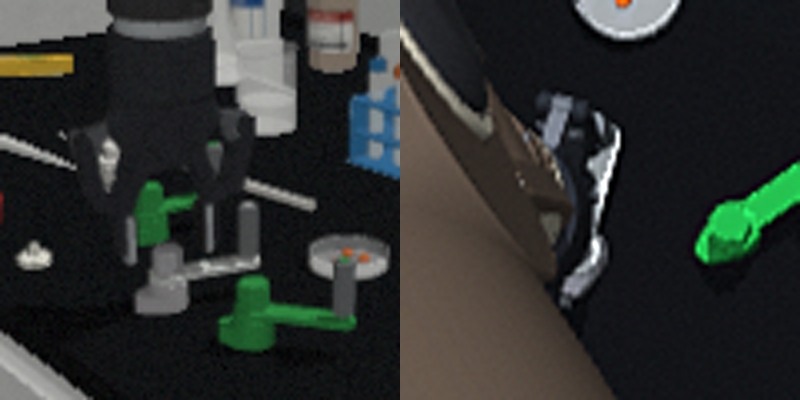

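The scene view shows the fingers on either side of the boss, with tips at crop (130,262) and (210,250), clear of both the arm and the handle. I'll lower to 56 mm and close.

Request:
play_rows([
  {"translation":[-1,0,6],"twist":[0,0,0],"gripper":0.6},
  {"translation":[-1,0,6],"twist":[0,0,0],"gripper":0.4},
  {"translation":[-1,0,6],"twist":[0,0,0],"gripper":0.25},
  {"translation":[-1,0,6],"twist":[0,0,0],"gripper":0},
  {"translation":[-1,0,6],"twist":[0,0,0],"gripper":0},
  {"translation":[-1,0,6],"twist":[0,0,0],"gripper":0},
  {"translation":[-1,0,6],"twist":[0,0,0],"gripper":0},
])

```text
time_s: 3.82
tool_pos: [0.5084, 0.3256, 0.0553]
eef_rot: [[0.225, 0.974, 0.0], [0.974, -0.225, 0.0], [0.0, 0.0, -1.0]]
ft_force: [-0.4, 0.3, 2.1]
finger_gap: 0.0183
gripper_force: 58.9
```

Request:
play_rows([
  {"translation":[0,0,-40],"twist":[0,0,0],"gripper":0},
  {"translation":[0,0,-80],"twist":[0,0,0],"gripper":0},
  {"translation":[0,0,-120],"twist":[0,0,0],"gripper":0},
  {"translation":[0,0,-120],"twist":[0,0,0],"gripper":0},
])

```text
time_s: 4.32
tool_pos: [0.5097, 0.3264, 0.1786]
eef_rot: [[0.225, 0.974, 0.005], [0.974, -0.225, 0.003], [0.004, 0.004, -1.0]]
ft_force: [0.6, -0.3, -1.2]
finger_gap: 0.0182
gripper_force: 59.0
```

```bash
python3 - <<'E'
from h import *
go(.5296,-.0824,.175,77)
E
```

```text
pos [0.5097 0.3264 0.1786] yaw 77.01 q [ 32.6  16.2  -0.9  72.6  -0.  135.6] gap 0.0182 t 4.325 F [ 0.6 -0.3 -1.2]
shift [-393.9  111.2    2.4] twist [ 0.2 -0.2  0. ]
```

Request:
play_rows([
  {"translation":[-50,14,0],"twist":[0,0,0],"gripper":0},
  {"translation":[-110,31,0],"twist":[0,0,0],"gripper":0},
  {"translation":[-170,48,0],"twist":[0,0,0],"gripper":0},
  {"translation":[-230,65,0],"twist":[0,0,0],"gripper":0},
  {"translation":[-290,82,0],"twist":[0,0,0],"gripper":0},
  {"translation":[-345,97,0],"twist":[0,0,0],"gripper":0},
  {"translation":[-380,107,0],"twist":[0,0,0],"gripper":0},
  {"translation":[-394,111,0],"twist":[0,0,0],"gripper":0},
])

```text
time_s: 5.32
tool_pos: [0.5272, -0.0851, 0.1736]
eef_rot: [[0.227, 0.974, -0.002], [0.974, -0.227, 0.0], [-0.0, -0.002, -1.0]]
ft_force: [-0.3, 0.4, -1.5]
finger_gap: 0.0185
gripper_force: 58.9
```

Request:
play_rows([
  {"translation":[0,0,0],"twist":[0,0,0],"gripper":0},
  {"translation":[0,0,22],"twist":[0,0,0],"gripper":0},
  {"translation":[0,0,22],"twist":[0,0,0],"gripper":0},
  {"translation":[0,0,22],"twist":[0,0,0],"gripper":0},
])

```text
time_s: 5.82
tool_pos: [0.5281, -0.0823, 0.1535]
eef_rot: [[0.223, 0.975, -0.0], [0.975, -0.223, 0.0], [0.0, -0.0, -1.0]]
ft_force: [-0.1, -0.2, -1.0]
finger_gap: 0.018
gripper_force: 58.9
```

```bash
python3 - <<'E'
from h import *
import pickle
go(.5296,-.0824,.125,77)
c=snap('scene','s2.png');pickle.dump(c,open('scene2.pkl','wb'))
d=snap('top','t2.png');pickle.dump(d,open('top2.pkl','wb'))
a=cv2.resize(cv2.imread('pics/s2.png')[180:300,310:430],(480,480),interpolation=cv2.INTER_CUBIC)
b=cv2.resize(cv2.imread('pics/t2.png')[170:270,330:410],(320,400),interpolation=cv2.INTER_CUBIC)
b=cv2.copyMakeBorder(b,0,80,0,0,cv2.BORDER_CONSTANT)
cv2.imwrite('pics/z4.png',np.hstack([a,b]))
E
```

```text
pos [ 0.5281 -0.0823  0.1535] yaw 77.11 q [ -8.9   9.3 -12.7  67.9   0.   94. ] gap 0.018 t 5.825 F [-0.1 -0.2 -1. ]
shift [ 0.2  1.5 28.5] twist [-0.  -0.   0.1]
```

View pics/z4.png

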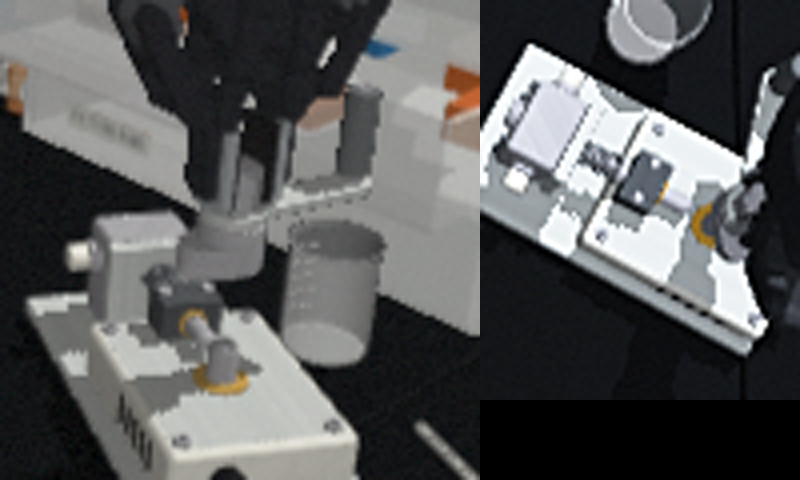

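```bash
python3 - <<'E'
from h import *
import pickle
c=pickle.load(open('scene2.pkl','rb'))
h=np.array([.5281,-.0823]);e=np.array([np.cos(np.radians(167.1)),np.sin(np.radians(167.1))])
z=.1535-.0553
def s(p): return (np.array(p)-[310,180]+.5)*4-.5
for n,d,zz in(('hdl top',-65,71),('hdl bot',-65,31),('arm end',-74,28)):
    print(n,s(proj(c,np.array([*(h+e*d/1000),z+zz/1000]))).round(0))
n=np.array([-e[1],e[0]])
# cam silhouette lower bottom rim
pts=[s(proj(c,np.array([*(h+15e-3*np.array([np.cos(t),np.sin(t)])),z]))) for t in np.linspace(0,6.28,60)]
pts=np.array(pts);print('cam bottom',pts.min(0),pts.max(0),'nose',s(proj(c,np.array([*(h+e*.026),z]))))
print('pin',s(proj(c,np.array([.5296,-.0824,.0605]))))
E
```

```text
hdl top [365.  88.]
hdl bot [353. 172.]
arm end [368. 175.]
cam bottom [192.36953611 247.45375145] [262.82876787 280.2593105 ] nose [178.17912796 275.51678184]
pin [221.51639584 338.39611169]
```

Every crank point falls within about 1–2 mm of prediction: handle top (363,92) against (365,88), cam right edge 265 against 263. The pin at (222,340) matches too. Next I'll descend in steps while watching the force.

Request:
play_rows([
  {"translation":[0,1.5,15],"twist":[0,0,0],"gripper":0},
  {"translation":[0,1.5,30],"twist":[0,0,0],"gripper":0},
  {"translation":[0,1.5,35],"twist":[0,0,0],"gripper":0},
  {"translation":[0,1.5,38],"twist":[0,0,0],"gripper":0},
  {"translation":[0,1.5,40],"twist":[0,0,0],"gripper":0},
  {"translation":[0,1.5,40],"twist":[0,0,0],"gripper":0},
])

```text
time_s: 6.68
tool_pos: [0.5296, -0.0837, 0.1133]
eef_rot: [[0.225, 0.974, 0.0], [0.974, -0.225, -0.0], [0.0, 0.0, -1.0]]
ft_force: [-0.4, 0.1, -0.6]
finger_gap: 0.0185
gripper_force: 58.9
```

Request:
play_rows([
  {"translation":[1,0,2],"twist":[0,0,0],"gripper":0},
  {"translation":[1,0,4],"twist":[0,0,0],"gripper":0},
  {"translation":[1,0,5],"twist":[0,0,0],"gripper":0},
  {"translation":[1,0,5],"twist":[0,0,0],"gripper":0},
])

```text
time_s: 7.18
tool_pos: [0.5297, -0.0831, 0.1081]
eef_rot: [[0.225, 0.974, -0.0], [0.974, -0.225, -0.001], [-0.001, 0.0, -1.0]]
ft_force: [-0.5, -4.1, -0.4]
finger_gap: 0.0182
gripper_force: 59.1
```

Request:
play_rows([
  {"translation":[-0.8,0,1],"twist":[0,0,0],"gripper":0},
  {"translation":[-0.8,0,4],"twist":[0,0,0],"gripper":0},
  {"translation":[-0.8,0,7],"twist":[0,0,0],"gripper":0},
  {"translation":[-0.8,0,9],"twist":[0,0,0],"gripper":0},
  {"translation":[-0.8,0,9.5],"twist":[0,0,0],"gripper":0},
  {"translation":[-0.8,0,9.5],"twist":[0,0,0],"gripper":0},
])

```text
time_s: 7.92
tool_pos: [0.5294, -0.0835, 0.0985]
eef_rot: [[0.225, 0.974, -0.0], [0.974, -0.225, -0.0], [-0.0, -0.0, -1.0]]
ft_force: [-2.0, -2.6, -1.3]
finger_gap: 0.0182
gripper_force: 59.0
```

Request:
play_rows([
  {"translation":[-0.3,-0.2,1],"twist":[0,0,0],"gripper":0},
  {"translation":[-0.3,-0.2,1],"twist":[0,0,0],"gripper":0},
  {"translation":[-0.3,-0.2,1],"twist":[0,0,0],"gripper":0.6},
  {"translation":[-0.3,-0.2,1],"twist":[0,0,0],"gripper":0.6},
  {"translation":[-0.3,-0.2,1],"twist":[0,0,0],"gripper":0.6},
  {"translation":[-0.3,-0.2,-20],"twist":[0,0,0],"gripper":0.6},
  {"translation":[-0.3,-0.2,-60],"twist":[0,0,0],"gripper":0.6},
  {"translation":[-0.3,-0.2,-60],"twist":[0,0,0],"gripper":0.6},
])

```text
time_s: 8.93
tool_pos: [0.5311, -0.0839, 0.1619]
eef_rot: [[0.224, 0.974, 0.006], [0.974, -0.224, -0.001], [0.001, 0.006, -1.0]]
ft_force: [0.5, 1.1, -0.5]
finger_gap: 0.0513
gripper_force: 0.0
```

```bash
python3 - <<'E'
from h import *
import pickle
go(.5294,-.0835,.099,137)
c=snap('scene','s3.png');pickle.dump(c,open('scene3.pkl','wb'))
a=cv2.resize(cv2.imread('pics/s3.png')[200:320,310:430],(480,480),interpolation=cv2.INTER_CUBIC)
cv2.imwrite('pics/z5.png',a)
h=np.array([.5294,-.0835]);e=np.array([np.cos(np.radians(167.1)),np.sin(np.radians(167.1))])
for n,d,zz in(('hdl top',-65,71),('boss',0,46),('nose',26,0),('arm end',-74,28)):
    print(n,((proj(c,np.array([*(h+e*d/1000),.042+zz/1000]))-[310,200]+.5)*4-.5).round(0))
E
```

```text
pos [ 0.5311 -0.0839  0.1619] yaw 77.03 q [ -9.    9.2 -11.8  68.7   0.   94. ] gap 0.0513 t 8.925 F [ 0.5  1.1 -0.5]
shift [-0.1 -2.1 62.9] twist [  0.3   0.1 -60. ]
hdl top [352. 126.]
boss [229. 205.]
nose [171. 309.]
arm end [356. 207.]
```

View pics/z5.png

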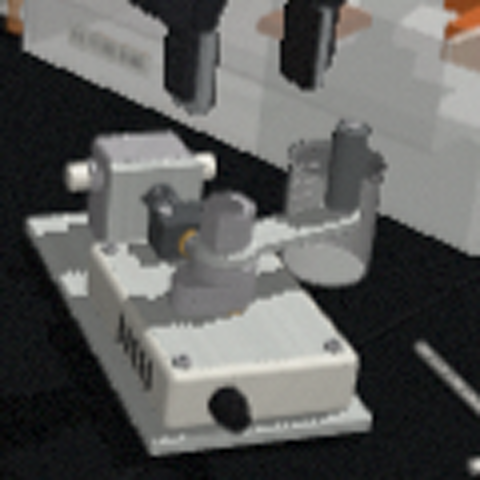

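The crank is seated flush: boss (229,200), handle top (352,122) and nose near (172,308), all as predicted, with the cam well clear of the piston. I'll take it again on the next pair of flats, 60° on, so the wrist has room to turn.

Request:
play_rows([
  {"translation":[0,-1,0],"twist":[0,0,-60],"gripper":0.6},
  {"translation":[0,-1,0],"twist":[0,0,-60],"gripper":0.6},
  {"translation":[0,-1,0],"twist":[0,0,-60],"gripper":0.6},
  {"translation":[0,-1,0],"twist":[0,0,-60],"gripper":0.6},
  {"translation":[0,-1,0],"twist":[0,0,-60],"gripper":0.6},
  {"translation":[0,-1,0],"twist":[0,0,-60],"gripper":0.6},
  {"translation":[0,-1,20],"twist":[0,0,-60],"gripper":0.6},
  {"translation":[0,-1,40],"twist":[0,0,-60],"gripper":0.6},
])

```text
time_s: 9.98
tool_pos: [0.5278, -0.0833, 0.1171]
eef_rot: [[-0.732, 0.682, -0.001], [0.682, 0.732, 0.0], [0.001, -0.0, -1.0]]
ft_force: [-0.1, 0.8, -1.1]
finger_gap: 0.0512
gripper_force: 0.0
```

```bash
python3 -c "
from h import *
go(.5294,-.0835,.099,137)"
```

```text
pos [ 0.5278 -0.0833  0.1171] yaw 137.02 q [ -9.   10.3 -16.2  63.5   0.   34. ] gap 0.0512 t 9.975 F [-0.1  0.8 -1.1]
shift [-1.3  1.  18.1] twist [-0.  -0.1  0. ]
```

Request:
play_rows([
  {"translation":[-1.3,1,10],"twist":[0,0,0],"gripper":0.6},
  {"translation":[-1.3,1,17.5],"twist":[0,0,0],"gripper":0.6},
  {"translation":[-1.3,1,17.5],"twist":[0,0,0],"gripper":0.4},
  {"translation":[-1.3,1,17.5],"twist":[0,0,0],"gripper":0.25},
  {"translation":[-1.3,1,17.5],"twist":[0,0,0],"gripper":0},
  {"translation":[-1.3,1,17.5],"twist":[0,0,0],"gripper":0},
  {"translation":[-1.3,1,17.5],"twist":[0,0,0],"gripper":0},
  {"translation":[-1.3,1,17.5],"twist":[0,0,0],"gripper":0},
])

```text
time_s: 10.98
tool_pos: [0.5304, -0.0838, 0.102]
eef_rot: [[-0.732, 0.682, 0.001], [0.682, 0.732, -0.0], [-0.001, 0.001, -1.0]]
ft_force: [-0.3, -0.2, 5.8]
finger_gap: 0.0181
gripper_force: 59.4
```

Request:
play_rows([
  {"translation":[0,0,0],"twist":[0,0,9],"gripper":0},
  {"translation":[0,0,0],"twist":[0,0,18],"gripper":0},
  {"translation":[0,0,0],"twist":[0,0,27],"gripper":0},
  {"translation":[0,0,0],"twist":[0,0,36],"gripper":0},
  {"translation":[0,0,0],"twist":[0,0,45],"gripper":0},
  {"translation":[0,0,0],"twist":[0,0,50],"gripper":0},
  {"translation":[0,0,0],"twist":[0,0,50],"gripper":0},
])

```text
time_s: 11.85
tool_pos: [0.5298, -0.084, 0.102]
eef_rot: [[0.053, 0.999, 0.0], [0.999, -0.053, -0.001], [-0.001, 0.0, -1.0]]
ft_force: [-3.2, -2.3, 7.4]
finger_gap: 0.0179
gripper_force: 59.6
```

```bash
python3 -c "
from h import *
go(.5294,-.0835,.101,31.4);print(sense()['ft_torque'])"
```

```text
pos [ 0.5298 -0.084   0.102 ] yaw 86.97 q [ -9.   11.  -17.4  61.6  -0.1  84. ] gap 0.0179 t 11.85 F [-3.2 -2.3  7.4]
shift [ 0.5 -0.5  1. ] twist [ 0.1  0.  55.6]
[-0.2803284   0.5873125  -0.08288606]
```

Request:
play_rows([
  {"translation":[0.3,-0.3,0],"twist":[0,0,9],"gripper":0},
  {"translation":[0.3,-0.3,0],"twist":[0,0,18],"gripper":0},
  {"translation":[0.3,-0.3,0],"twist":[0,0,27],"gripper":0},
  {"translation":[0.3,-0.3,0],"twist":[0,0,36],"gripper":0},
  {"translation":[0.3,-0.3,0],"twist":[0,0,45],"gripper":0},
  {"translation":[0.3,-0.3,0],"twist":[0,0,53],"gripper":0},
  {"translation":[0.3,-0.3,0],"twist":[0,0,56],"gripper":0},
  {"translation":[0.3,-0.3,0],"twist":[0,0,56],"gripper":0},
])

```text
time_s: 12.85
tool_pos: [0.5289, -0.0837, 0.102]
eef_rot: [[0.857, 0.515, -0.001], [0.515, -0.857, -0.001], [-0.001, 0.001, -1.0]]
ft_force: [-5.3, -1.5, 9.7]
finger_gap: 0.0183
gripper_force: 59.8
```

```bash
python3 - <<'E'
from h import *
import pickle
go(.5294,-.0835,.101,31.4);print(sense()['ft_torque'])
E
```

```text
pos [ 0.5289 -0.0837  0.102 ] yaw 30.98 q [-9.000e+00  1.090e+01 -1.750e+01  6.160e+01 -1.000e-01  1.401e+02] gap 0.0183 t 12.85 F [-5.3 -1.5  9.7]
shift [0.5 0.1 1. ] twist [ 0.   0.1 -0.4]
[-0.22496176  1.20869161  0.02547377]
```

Request:
play_rows([
  {"translation":[0,0,0],"twist":[0,0,0],"gripper":0.3},
  {"translation":[0,0,0],"twist":[0,0,0],"gripper":0.6},
  {"translation":[0,0,0],"twist":[0,0,0],"gripper":0.6},
  {"translation":[0,0,-15],"twist":[0,0,0],"gripper":0.6},
  {"translation":[0,0,-60],"twist":[0,0,0],"gripper":0.6},
  {"translation":[0,0,-100],"twist":[0,0,0],"gripper":0.6},
  {"translation":[-100,0,-120],"twist":[0,0,0],"gripper":0.6},
  {"translation":[-160,0,-120],"twist":[0,0,0],"gripper":0.6},
])

```text
time_s: 13.85
tool_pos: [0.4235, -0.1476, 0.2204]
eef_rot: [[0.856, 0.517, 0.003], [0.517, -0.856, -0.001], [0.002, 0.002, -1.0]]
ft_force: [0.5, 0.0, 0.3]
finger_gap: 0.0512
gripper_force: 0.0
```

```bash
python3 - <<'E'
from h import *
c=snap('scene','s4.png');d=snap('top','t4.png')
a=cv2.resize(cv2.imread('pics/s4.png')[210:310,310:410],(400,400),interpolation=cv2.INTER_CUBIC)
b=cv2.resize(cv2.imread('pics/t4.png')[170:270,320:420],(400,400),interpolation=cv2.INTER_CUBIC)
cv2.imwrite('pics/z6.png',np.hstack([a,b]))
h=np.array([.5294,-.0830])
for yaw in(61.4,52,70):
  e=np.array([np.cos(np.radians(yaw)),np.sin(np.radians(yaw))])
  for n,D,zz in(('hdl top',-65,71),('boss',0,46)):
    X=np.array([*(h+e*D/1000),.042+zz/1000])
    print(yaw,n,((proj(c,X)-[310,210]+.5)*4-.5).round(0),((proj(d,X)-[320,170]+.5)*4-.5+[400,0]).round(0))
E
```

```text
61.4 hdl top [297. 187.] [823. 273.]
61.4 boss [228. 164.] [694. 215.]
52 hdl top [271. 188.] [812. 290.]
52 boss [228. 164.] [694. 215.]
70 hdl top [319. 184.] [830. 255.]
70 boss [228. 164.] [694. 215.]
```

View pics/z6.png

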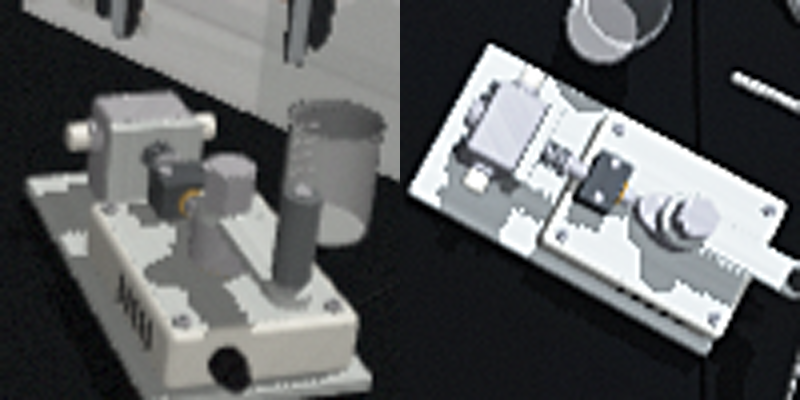

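The scene view has the boss at (230,162) and handle top at (303,187), against predictions of (228,164) and (297,187). The top view shows the arm running opposite the head, with the cam nose against the piston near (635,198). I'll do one overlay check of seating and yaw.

```bash
python3 - <<'E'
from h import *
out=[]
for n,o,f in(('scene',(335,230),'s5.png'),('top',(360,195),'t5.png')):
    c=snap(n,f);k=7 
    a=cv2.resize(cv2.imread('pics/'+f)[o[1]:o[1]+64,o[0]:o[0]+57+10],None,fx=k-1,fy=k,interpolation=cv2.INTER_CUBIC) if 0 else cv2.resize(cv2.imread('pics/'+f)[o[1]:o[1]+70,o[0]:o[0]+66],None,fx=6,fy=6,interpolation=cv2.INTER_CUBIC)
    h=np.array([.5296,-.0828]);y=np.radians(61.4);R=np.array([[np.cos(y),-np.sin(y)],[np.sin(y),np.cos(y)]])
    def poly(cx,r,z,N,ph=0):
        t=np.arange(N)*2*np.pi/N+ph
        p=[((proj(c,np.array([*(h+R@(np.array([cx+r*np.cos(i),r*np.sin(i)])/1000)),(42+z)/1000]))-o+.5)*6-.5) for i in t]
        cv2.polylines(a,[np.round(p).astype(np.int32)],True,(0,0,255),1)
    poly(0,11.55,46,6,np.pi/6);poly(-65,8,71,30);poly(-65,8,31,30)
    poly(0,15,0,40);out.append(a)
cv2.imwrite('pics/z7.png',np.hstack(out))
E
```

```text
(no output)
```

View pics/z7.png

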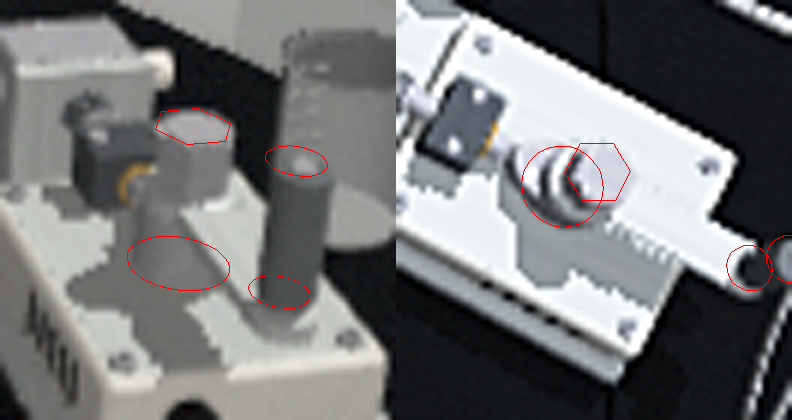

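The overlay matches the boss top and the handle to within about 1 px, so the crank is flush with its yaw within about 2°. The gripper is clear, so I'm handing in.

```bash
python3 -c "
from bench import *
print(hand_in())"
```

```text
the job is handed in; nothing more can be done
None
```

I seated the crank flush on the bearing pin, let go of it, then cranked it until the nose pointed at the piston. The job is handed in at about 14 s: camera overlays showed the crank flush and the nose within about 2°. I did not measure piston travel directly, and the hand-in returned no verdict.

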